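Open the filter cover of a bench extraction unit

ROBOT

A 6-joint arm with a two-finger parallel gripper is mounted at the origin on the work surface. World frame = base frame: x ahead of the robot, y to its left, z up, the work surface at z = 0. Lengths are in m, angles in rad, forces in N, time in s.
With the tool pointing down it reaches from about 0.35 to 0.975 m from the base axis. Payload 4.9 kg.
Tool frame: the origin (TCP) lies on the centre line of the jaws, within the pads' length; the fingertips stand 14 mm ahead of it and the grasp point (between the pads) lies 5 mm behind it; y points along the fingers, z is the direction in which the jaws open and shut, and the axes are right-handed (so a half turn about y gives the same grasp; the last joint's range is limited). The gripper opens to 85 mm and grips with 20 to 120 N. Pads are 22 mm wide; open, the fingers measure 114 mm over their backs; the gripper's body (76 mm by 85 mm) begins 54 mm behind the grasp point. The pads swing forward as they close: fully open they stand 13 mm farther back than shut.
Start: joints at [1.04, 0.053, 1.613, -0, 1.476, -0.119], TCP at [0.25, 0.573, 0.245] pointing down, gripper open.
Joint ranges: [-3.01, 3.01], [-1.01, 2.22], [0.06, 2.58], [-1.02, 4.17], [0.09, 2.62], [-3.14, 3.14]. Speed limits (rad/s): [2.57, 2.57, 3.14, 3.14, 3.14, 3.14].

INTERFACE

Orientations are given as a rotation vector (axis times angle).
In Python, from station import ctrl gives the robot as it stands.
- The arm moves only by the tool servo_tool, never from a script. Its arguments are lists of equal length, an entry for each row: "delta_pos": the shift along the tool's x, y, z in m, a list of three; "dr": the turn, a rotation vector about the tool's x, y, z in degrees, a list of three; "grip": the opening, from 0 (shut) to 1 (fully open). In form: {"delta_pos": [[x, y, z], ...], "dr": [[rx, ry, rz], ...], "grip": [grip, ...]}. A call has 1 to 5 rows; each row shifts and turns the pose as measured when the row begins, along the tool's axes as they then stand; what a row does not reach is not made up. A row lasts 1/8 s, in which the tool goes at most 62.5 mm and 10.7 degrees, less where a joint would pass 70% of its speed; a pose out of reach is approached as far as the arm can. A call is refused whole if a number of a shift passes 0.0625 or a number of a turn 10.7, either way. A call with a gripper value outside its range is refused whole. The fingers move at their own pace and stop on an object; "grip_force" is the grip in N (left out, the last holds). Time passes only in rows, so rows that do not move let the fingers close. It gives the time, the measured TCP pose, the force and the opening at its end, in the units of the state.
- ctrl.get_obs(): the state, without advancing time (a new reading comes with each control period).
- ctrl.get_image(name): name is "side" or "top" or "wrist"; returns the picture (420x560x3 uint8, red, green, blue); there is no depth.
- ctrl.camera_params(name): a dict with "fovy" (degrees; the focal length in pixels is half the picture's height over the tangent of half this angle, whatever the lens; pixels are square), "cx", "cy" (the principal point, pixels), "k1" (the pictures are not rectified: a ray, as slopes to the right and down, at radius r is drawn at 1 + k1 r^2 times it, then the intrinsics apply), "eye" and "rotation" of the camera in the world. Camera axes: x right, y down, z forward; pixel columns grow to the right and rows downward; lengths in m; the calibration is good to about 2 mm. A picture is of the moment at which its call begins: read the wrist's pose just before it. camera_params takes no time and is no camera call; for the wrist camera it gives the pose at the moment of the call.
- ctrl.finish_job(): hands the job in, once; it reports no verdict.
Trained networks look in the newest picture that a camera, given by its name, has taken for a name from the list of things; names that differ only in an ending like _2 or _b are one class to them, and where a whole thing is asked for, a point or a joint stands for the part that bears it (a point fixed in the world has none). Each returns a list of dicts, best first, with "score" (0 to 1); they miss things now and then, are a little off and sometimes report something else, mostly with a low value. They report only what shows in the picture. A call takes as long as a camera call. They do not tell look-alikes from the thing itself.
- ctrl.masks_of(camera, label): "pixels" (420x560 bool, what is visible of it) and "extent" ([left, top, right, bottom] in pixels, round what is visible of it).
The state is a dict: "t": time; "q": joint angles; "dq": joint speeds; "effort": joint torques, N m; "tool_pos": TCP position; "tool_rot": TCP orientation; "contact_force": force on the tool from outside, world axes, zero at the start; "wrist_torque": the same for the moment, N m; "opening": finger opening in m.
Only numpy, scipy, OpenCV 4.12 (cv2) and the standard library are available. Lean on these libraries where they do the work, as an engineer would, in place of code of your own. Each camera call takes 0.05 s, during which the arm holds its last target.

TASK

Uncover the filter of the steel extraction unit: press the red snap tab all the way in with the fingertips, then push the released blue cover along its rails, off its seat, until the whole white filter is open to view and the cover lies flat on the empty end of the unit's deck. Only press and push: do not lift the cover, and leave the jar, the mouse and the marker where they are.

Things in the scene. Friction and masses are not known exactly. Their poses are not given: they have to be found in the camera images.
- filter_unit: Fixed steel box on the bench, turned up to 30 deg. Origin on the bench under the centre of the filter seat; +y is the way the cover slides off, to the empty end of the deck; +z up. Spans x -112..75, y -100..197 mm; flat grey deck 60 mm above the bench. White filter in a 90 x 90 mm opening (x, y -45..45). Two 10 mm high rails at x -59.5 and 59.5, y -66..193, guide the cover with 1.5 mm play a side.
- track_end (a point): On the deck, at the middle of the far end stop's inner face, 189 mm along the unit's +y from its origin. The stop is 6 mm high. Behind the cover (-y side) there is only a 5 mm high lip at y -66..-62 mm of the unit, and open deck.
- cover: Blue loose cover on the deck over the filter: plate 110 (x) x 120 (y) x 8 mm, 0.2 to 0.33 kg. Origin at the centre of its underside, at the start over the unit's origin (up to 1 mm back), axes as the unit's. Slides along +y with some 1 to 4 N. Clear of the filter opening after 105 mm of travel; the far stop is met at 129 mm.
- rib_top (a point): Middle of the top of the cover's push rib, 29 mm above the deck, at y -54.5 mm of the cover; cover axes. The rib stands on the plate along its trailing (-y) edge: 90 mm long (x), 9 mm thick, 21 mm high above the plate. Its rear face, to push on, is 4.5 mm behind this point.
- tab_top (a point): Centre of the top of the red snap tab: a 34 x 34 mm pad with white lines, beside the cover outside the -x rail, at x -88, y 66 mm of the unit. Its top is 20 mm above the deck (80 mm above the bench) when out, 12 mm above the deck when pressed in, still above the rails.
- snap_tab (a joint): How far the tab is pressed straight down, in m: 0 to 0.001 at the start, 0.008 fully in at a hard stop. Takes 5 to 6 N and stays where it is left, without spring return. Its red catch bar stands 5 mm above the deck in front of the cover's leading (+y) edge, at y 62..71 mm of the unit; from 0.006 on it is sunk in the deck and the cover passes over it.
- jar: Closed jar with green lid, loose, 48 mm across, 62 mm high, standing on the bench beside the unit; origin at the centre of its underside. Leave alone.
- mouse: White computer mouse, loose, 58 x 98 x 24 mm, on the bench beside the unit; origin at the centre of its underside. Leave alone.
- marker: Yellow marker pen with red cap, loose, 15 x 130 x 15 mm, lying on the bench beside the unit; origin at the centre of its underside. Leave alone.
Not all that is in view belongs to the job. What is meant by the cover is not turquoise, and is the larger of those in its own colour.

How it is judged:
By the outcome, as a careful person would: the job done as asked, in the order asked, and still so for the second after the job is handed in, with the robot touching nothing.
It also fails if it takes over 38 s, if anything falls off the work surface, if the arm or the gripper's body presses on something with over 40 N, if the wrist force passes 120 N, or if a joint passes its speed limit or range.

## Working session

There is one attempt and no reset: what is moved stays moved. The work goes in short steps, Python scripts to look and compute and a tool call to move; the robot and the scene stay as the last step left them, time stands still between calls to the robot, and variables do not carry over. Pictures are saved under pics/ and viewed, and the job is handed in when it is done.

Besides the shell and the picture viewer there is one more tool, called after "Emit:" as name(argument=value, ...), one argument or row to a line, values as JSON. servo_tool: Moves the arm, as the interface text tells. Its arguments: {"type":"object","properties":{"delta_pos":{"type":"array","items":{"type":"array","items":{"type":"number"}}},"dr":{"type":"array","items":{"type":"array","items":{"type":"number"}}},"grip":{"type":"array","items":{"type":"number"}},"grip_force":{"type":"number"}},"required":["delta_pos","dr","grip"]}

```bash
mkdir -p pics; ls
python3 - <<'E'
from station import ctrl
import cv2
o=ctrl.get_obs();print(o)
for n in ("side","top","wrist"):
    im=ctrl.get_image(n);cv2.imwrite(f"pics/{n}0.png",im[:,:,::-1]);print(n,ctrl.camera_params(n))
E
```

```text
pics
{'t': 0.0, 'q': array([ 1.04004910e+00,  5.33778635e-02,  1.61431927e+00,  1.29262275e-05,
        1.47599351e+00, -1.18995286e-01]), 'dq': array([ 7.68968643e-04, -8.79148297e-05, -9.84198651e-04,  6.84932719e-05,
        9.97814350e-04,  1.84323390e-03]), 'effort': array([-9.32474832e-04, -3.93717992e+01, -3.70159185e+01, -1.92567295e-04,
        7.33432593e-03,  1.28542510e-05]), 'tool_pos': array([0.24982116, 0.57224238, 0.24403487]), 'tool_rot': array([-1.54854925,  0.32360337, -0.32252581]), 'contact_force': array([ 0.6494021 , -1.27038434, -0.33605744]), 'wrist_torque': array([0.00751743, 0.00918559, 0.00876004]), 'opening': 0.08531409748530466}
side {'fovy': 46.72736444022854, 'cx': 277.3353691467945, 'cy': 213.43284909425606, 'k1': 0.018352098142577183, 'eye': array([0.44980763, 0.79121696, 0.66400066]), 'rotation': array([-0.19528763,  2.71169272, -1.40167633])}
top {'fovy': 54.09798409884599, 'cx': 283.7956468285581, 'cy': 211.90152114254647, 'k1': 0.004927767451189832, 'eye': array([0.43714256, 0.01820649, 1.02515436]), 'rotation': array([-2.1545149 ,  2.12554499, -0.22396791])}
wrist {'fovy': 63.07339778406722, 'cx': 280.0760227342538, 'cy': 210.18204912536916, 'k1': -0.07563336495785992, 'eye': array([0.17433225, 0.6053241 , 0.37302334]), 'rotation': array([2.38866377, 1.56506118, 0.25674691])}
```

View pics/top0.png

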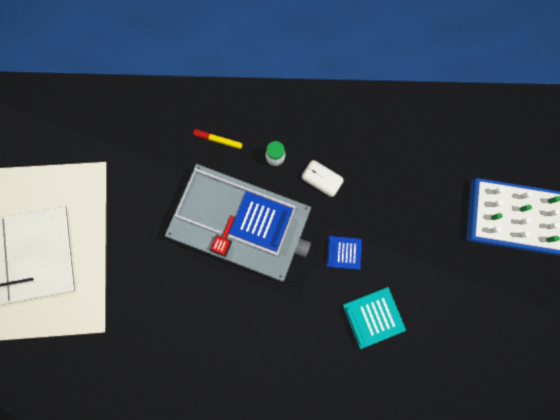

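View pics/side0.png

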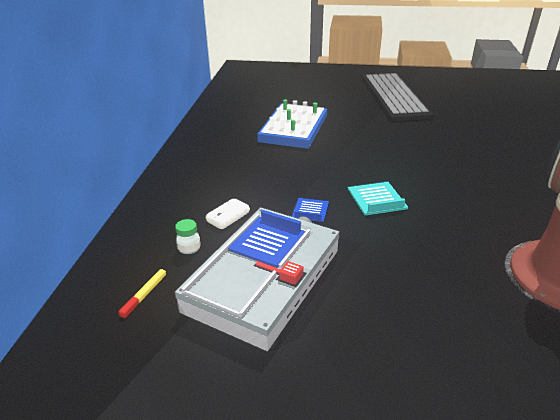

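View pics/wrist0.png

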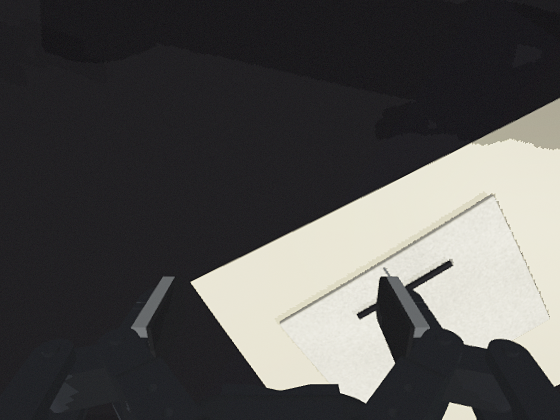

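```bash
cat > h.py <<'E'
import numpy as np,cv2
from scipy.spatial.transform import Rotation as R
from station import ctrl
def proj(P,c):
    Rm=R.from_rotvec(c["rotation"]).as_matrix()
    p=(np.atleast_2d(P)-c["eye"])@Rm; s=p[:,:2]/p[:,2:]
    r2=(s**2).sum(1,keepdims=True); s=s*(1+c["k1"]*r2)
    f=210/np.tan(np.radians(c["fovy"]/2))
    return s*f+[c["cx"],c["cy"]]
def unit(x,y,yaw):
    def T(P):
        P=np.atleast_2d(P)/1000.
        return P@R.from_euler('z',yaw).as_matrix().T+[x,y,0]
    return T
E
python3 - <<'E'
from h import *
a=cv2.imread('pics/top0.png')[150:290,155:325];cv2.imwrite('pics/topc.png',cv2.resize(a,None,fx=4,fy=4,interpolation=cv2.INTER_CUBIC))
a=cv2.imread('pics/side0.png')[195:355,170:350];cv2.imwrite('pics/sidec.png',cv2.resize(a,None,fx=3.7,fy=3.7,interpolation=cv2.INTER_CUBIC))
E
```

```text
(no output)
```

View pics/topc.png

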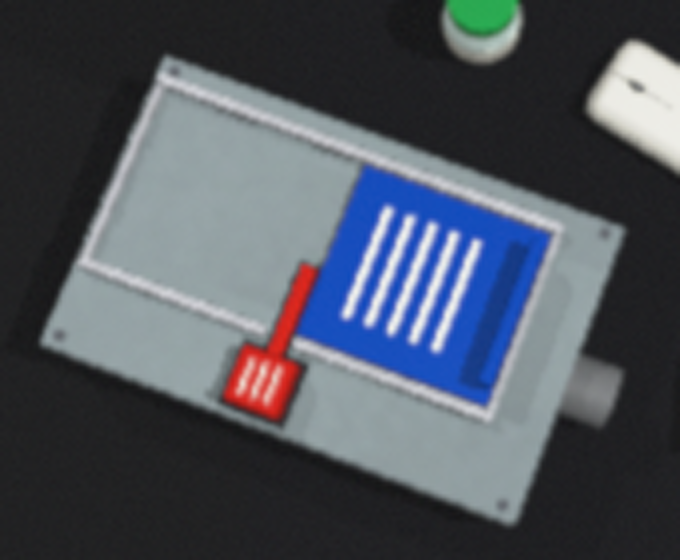

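View pics/sidec.png

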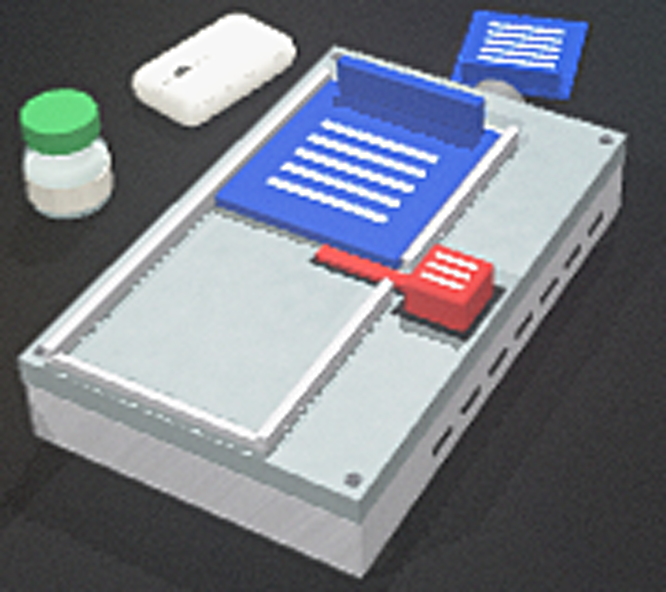

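```bash
cat > fit.py <<'E'
from h import *
from scipy.optimize import least_squares
M=np.array([[75,197,60],[75,-100,60],[-112,-100,60],[-112,197,60]],float)
t=np.array([[165,57],[625,228],[515,525],[40,345]])/4+[155,150]-.4
s=np.array([[20,357],[333,47],[627,135],[360,520]])/3.7+[170,195]-.4
ct=ctrl.camera_params("top");cs=ctrl.camera_params("side")
def fit(use):
    def f(p):
        r=[]
        if 't' in use:r.append(proj(unit(*p)(M),ct)-t)
        if 's' in use:r.append(proj(unit(*p)(M),cs)-s)
        return np.concatenate(r).ravel()
    q=least_squares(f,[.45,.1,-.35],x_scale=[.1,.1,.1]);return q.x,q.fun
for u in('t','s','ts'):
    x,r=fit(u);print(u,x,np.degrees(x[2]),r.round(1))
T=unit(*x)
for n,P in dict(tab=[-88,66,80],rib=[0,-54.5,89],jl=[-88,66,60],ribrear=[0,-59,75]).items():print(n,T(P)[0].round(4),proj(T(P),ct).round(1),proj(T(P),cs).round(1))
E
python3 fit.py
```

```text
t [ 0.59008551  0.04621909 -0.34716896] -19.891316167889634 [-0.2  0.  -0.   0.1  0.1 -0.   0.1 -0.1]
s [ 0.59197382  0.05199586 -0.35174956] -20.153765395707087 [-0.7  2.1  0.6  0.6  0.4  1.  -0.1 -2.9]
ts [ 0.59152498  0.04890892 -0.35010503] -20.059540439935514 [-1.1 -0.7 -1.1 -0.3 -1.2 -0.6 -1.1 -1.   0.2  1.   1.  -0.2  0.7  0.
  0.7 -4.4]
tab [0.5315 0.1411 0.08  ] [[218.4 244.2]] [[291.9 268.3]]
rib [ 0.5728 -0.0023  0.089 ] [[281.2 226.8]] [[280.6 216.3]]
jl [0.5315 0.1411 0.06  ] [[219.5 245.1]] [[291.9 276.6]]
ribrear [ 0.5713 -0.0065  0.075 ] [[282.9 228.3]] [[281.8 220.7]]
```

```bash
sed -i 's/\[360,520\]/[361,499]/' fit.py; python3 fit.py
```

```text
t [ 0.59008551  0.04621909 -0.34716896] -19.891316167889634 [-0.2  0.  -0.   0.1  0.1 -0.   0.1 -0.1]
s [ 0.59298398  0.04718371 -0.34870195] -19.97915026225518 [-0.2  0.4  0.4 -0.7 -0.1 -0.6 -0.1  0.4]
ts [ 0.59188193  0.04678639 -0.34865865] -19.9766693225443 [-0.3 -0.8 -0.2 -0.5 -0.2 -0.8 -0.2 -1.   0.5  0.3  0.9 -0.7  0.5 -0.7
  0.7  0.3]
tab [0.5317 0.1389 0.08  ] [[219.3 244.2]] [[291.9 267.5]]
rib [ 0.5733 -0.0044  0.089 ] [[282.1 226.6]] [[280.6 215.7]]
jl [0.5317 0.1389 0.06  ] [[220.4 245. ]] [[291.9 275.7]]
ribrear [ 0.5717 -0.0087  0.075 ] [[283.8 228.1]] [[281.7 220.1]]
```

```bash
cat > plan.py <<'E'
import sys
from h import *
from scipy.spatial.transform import Slerp
U=(0.5915,0.0466,np.radians(-19.97))
def plan(ux,uy,uz,n=0,mx=.055):
    """unit-frame mm target of FINGERTIP; prints rows"""
    o=ctrl.get_obs();p=o["tool_pos"];Rc=R.from_rotvec(o["tool_rot"])
    goal=unit(*U)([ux,uy,uz])[0]+[0,0,.014]
    ex=R.from_euler('z',U[2]).apply([1,0,0])
    best=None
    for s in(1,-1):
        z=s*ex;y=np.array([0,0,-1.]);x=np.cross(y,z)
        Rg=R.from_matrix(np.c_[x,y,z]);m=(Rc.inv()*Rg).magnitude()
        if best is None or m<best[0]:best=(m,Rg)
    ang,Rg=best
    k=n or max(1,int(np.ceil(max(np.linalg.norm(goal-p)/mx,np.degrees(ang)/10))))
    S=Slerp([0,1],R.concatenate([Rc,Rg]))
    print("t",round(o['t'],2),"tcp",p.round(4),"F",o["contact_force"].round(1),"open",round(o["opening"],4),"dist mm",((goal-p)*1000).round(1),"ang",np.degrees(ang).round(1),"q",o["q"].round(2))
    tip=(p-[0,0,.014]-[U[0],U[1],0]); print("tip in unit mm",(R.from_euler('z',-U[2]).apply(tip)*1000).round(1))
    dp=(goal-p)/k
    for i in range(k):
        Ra=S(i/k);Rb=S((i+1)/k)
        print((Ra.inv().apply(dp)).round(4).tolist(),np.degrees((Ra.inv()*Rb).as_rotvec()).round(1).tolist())
if __name__=="__main__":
    a=[float(v) for v in sys.argv[1:]];plan(*a[:3],n=int(a[3]) if len(a)>3 else 0)
E
python3 plan.py -88 66 110
```

```text
t 0.15 tcp [0.2499 0.5724 0.2443] F [-0.6 -0.7 -0.4] open 0.0858 dist mm [ 281.4 -433.7 -120.3] ang 86.4 q [ 1.04  0.05  1.61 -0.    1.48 -0.12]
tip in unit mm [-500.6  377.5  230.3]
[0.0431, 0.0121, -0.0285] [0.0, 8.6, 0.0]
[0.0469, 0.0121, -0.0217] [0.0, 8.6, 0.0]
[0.0497, 0.0121, -0.0144] [0.0, 8.6, 0.0]
[0.0513, 0.012, -0.0067] [0.0, 8.6, 0.0]
[0.0517, 0.012, 0.001] [0.0, 8.6, 0.0]
[0.0509, 0.012, 0.0088] [0.0, 8.6, 0.0]
[0.0491, 0.012, 0.0163] [0.0, 8.6, 0.0]
[0.046, 0.012, 0.0235] [0.0, 8.6, 0.0]
[0.042, 0.012, 0.0302] [0.0, 8.6, 0.0]
[0.037, 0.012, 0.0361] [0.0, 8.6, 0.0]
```

Emit:
servo_tool(
  delta_pos=[
    [0.043,0.005,-0.0285],
    [0.047,0.005,-0.022],
    [0.05,0.005,-0.0145],
    [0.051,0.005,-0.007],
    [0.052,0.005,0.001],
  ],
  dr=[
    [0,8.6,0],
    [0,8.6,0],
    [0,8.6,0],
    [0,8.6,0],
    [0,8.6,0],
  ],
  grip=[0,0,0,0,0],
)

```text
t: 0.78
tool_pos: [0.3903, 0.3498, 0.2173]
tool_rot: [-1.372, 0.917, -0.917]
contact_force: [0.3, -0.2, 0.6]
opening: -0.0001
```

```bash
python3 plan.py -88 66 110
```

```text
t 0.78 tcp [0.3903 0.3498 0.2173] F [ 0.3 -0.2  0.6] open -0.0001 dist mm [ 141.  -211.1  -93.3] ang 42.4 q [ 0.59 -0.17  1.87 -0.    1.44  0.2 ]
tip in unit mm [-292.7  216.2  203.3]
[0.0498, 0.0187, 0.01] [0.0, 8.5, 0.0]
[0.0478, 0.0187, 0.0172] [0.0, 8.5, 0.0]
[0.0447, 0.0187, 0.0241] [0.0, 8.5, 0.0]
[0.0407, 0.0187, 0.0304] [0.0, 8.5, 0.0]
[0.0357, 0.0187, 0.0361] [0.0, 8.5, 0.0]
```

Emit:
servo_tool(
  delta_pos=[
    [0.05,0.0187,0.01],
    [0.048,0.0187,0.017],
    [0.0447,0.0187,0.024],
    [0.0407,0.0187,0.0304],
    [0.0357,0.0187,0.036],
  ],
  dr=[
    [0,8.5,0],
    [0,8.5,0],
    [0,8.5,0],
    [0,8.5,0],
    [0,8.5,0],
  ],
  grip=[0,0,0,0,0],
)

```text
t: 1.4
tool_pos: [0.5327, 0.1292, 0.1225]
tool_rot: [-1.005, 1.479, -1.481]
contact_force: [0.8, 0.3, 0.0]
opening: 0.0
```

```bash
python3 plan.py -88 66 88
```

```text
t 1.4 tcp [0.5327 0.1292 0.1225] F [0.8 0.3 0. ] open 0.0 dist mm [ -1.4   9.5 -20.5] ang 1.6 q [ 0.1  -0.02  1.9  -0.    1.26  0.48]
tip in unit mm [-83.5  57.5 108.5]
[-0.0083, 0.0205, -0.0048] [-0.1, -1.6, -0.0]
```

Emit:
servo_tool(
  delta_pos=[
    [-0.0083,0.012,-0.0048],
    [0,0,0],
  ],
  dr=[
    [-0.1,-1.6,0],
    [0,0,0],
  ],
  grip=[0,0],
)

```text
t: 1.65
tool_pos: [0.531, 0.136, 0.1077]
tool_rot: [-1.025, 1.466, -1.462]
contact_force: [-0.6, 0.5, -0.6]
opening: -0.0
```

```bash
python3 plan.py -88 66 82
python3 - <<'E'
from h import *
for n in("side","wrist"):
    im=ctrl.get_image(n)[:,:,::-1]
    if n=="side": im=cv2.resize(im[180:360,170:370],None,fx=3.3,fy=3.3,interpolation=2)
    cv2.imwrite(f"pics/{n}1.png",im)
E
```

```text
t 1.65 tcp [0.531  0.136  0.1077] F [-0.6  0.5 -0.6] open -0.0 dist mm [  0.4   2.6 -11.7] ang 0.3 q [ 0.11 -0.    1.91  0.    1.24  0.47]
tip in unit mm [-87.4  63.4  93.7]
[-0.0026, 0.0117, -0.0005] [0.2, -0.2, 0.1]
```

View pics/side1.png

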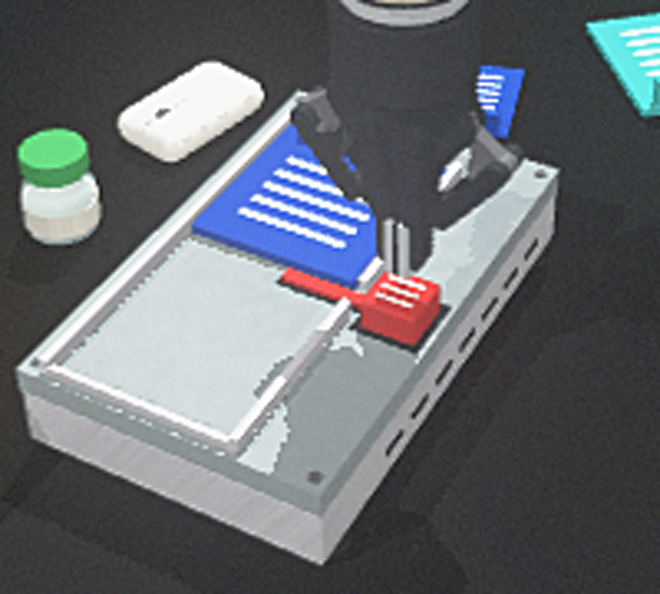

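View pics/wrist1.png

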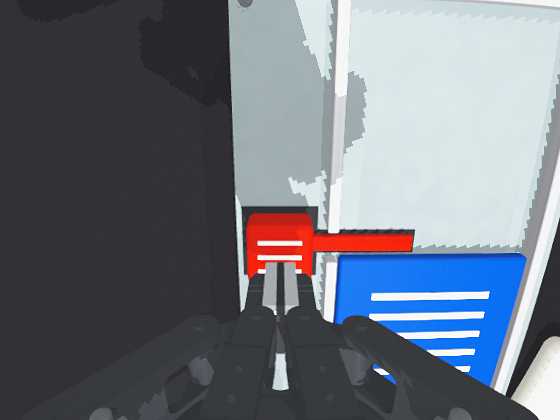

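Emit:
servo_tool(
  delta_pos=[
    [-0.0026,0.01,-0.0005],
    [0,0,0],
  ],
  dr=[
    [0.2,-0.2,0],
    [0,0,0],
  ],
  grip=[0,0],
)

```text
t: 2.0
tool_pos: [0.5322, 0.1409, 0.1]
tool_rot: [-1.022, 1.454, -1.461]
contact_force: [0.0, -0.3, 0.5]
opening: -0.0
```

```bash
python3 plan.py -88 66 72
```

```text
t 2.0 tcp [0.5322 0.1409 0.1   ] F [ 0.  -0.3  0.5] open -0.0 dist mm [ -0.9  -2.2 -14. ] ang 0.4 q [ 0.12  0.01  1.91 -0.    1.22  0.47]
tip in unit mm [-87.9  68.4  86. ]
[0.0024, 0.014, -0.0002] [-0.3, 0.2, -0.1]
```

Emit:
servo_tool(
  delta_pos=[
    [0.0024,0.004,0],
    [0,0.003,0],
    [0,0.003,0],
    [0,0.003,0],
    [0,0.002,0],
  ],
  dr=[
    [-0.3,0.2,0],
    [0,0,0],
    [0,0,0],
    [0,0,0],
    [0,0,0],
  ],
  grip=[0,0,0,0,0],
)

```text
t: 2.62
tool_pos: [0.5316, 0.1392, 0.0866]
tool_rot: [-1.024, 1.46, -1.459]
contact_force: [-3.0, -1.0, 5.3]
opening: 0.0002
```

```bash
python3 plan.py -88 66 72
```

```text
t 2.62 tcp [0.5316 0.1392 0.0866] F [-3.  -1.   5.3] open 0.0002 dist mm [-0.3 -0.6 -0.6] ang 0.1 q [0.12 0.03 1.92 0.   1.2  0.47]
tip in unit mm [-87.9  66.6  72.6]
[0.0006, 0.0006, -0.0001] [-0.0, 0.1, -0.1]
```

Emit:
servo_tool(
  delta_pos=[
    [0,0.002,0],
    [0,0.002,0],
  ],
  dr=[
    [0,0,0],
    [0,0,0],
  ],
  grip=[0,0],
)

```text
t: 2.88
tool_pos: [0.5318, 0.1392, 0.0859]
tool_rot: [-1.026, 1.461, -1.459]
contact_force: [-10.0, -1.1, 17.3]
opening: -0.0002
```

Emit:
servo_tool(
  delta_pos=[
    [0,0.002,0],
    [0,0.002,0],
  ],
  dr=[
    [0,0,0],
    [0,0,0],
  ],
  grip=[0,0],
)

```text
t: 3.12
tool_pos: [0.5318, 0.1393, 0.0859]
tool_rot: [-1.028, 1.462, -1.458]
contact_force: [-9.5, -1.1, 15.5]
opening: -0.0002
```

```bash
python3 plan.py -88 66 72
```

```text
t 3.12 tcp [0.5318 0.1393 0.0859] F [-9.5 -1.1 15.5] open -0.0002 dist mm [-0.5 -0.6  0.1] ang 0.3 q [0.12 0.03 1.91 0.   1.2  0.47]
tip in unit mm [-87.7  66.7  71.9]
[0.0007, -0.0001, -0.0003] [0.2, 0.1, 0.1]
```

Emit:
servo_tool(
  delta_pos=[
    [0,-0.03,0],
    [0,-0.03,0],
    [0,0,0],
  ],
  dr=[
    [0,0,0],
    [0,0,0],
    [0,0,0],
  ],
  grip=[0,0,0],
)

```text
t: 3.5
tool_pos: [0.5324, 0.1391, 0.1458]
tool_rot: [-1.027, 1.462, -1.459]
contact_force: [0.1, 0.3, 0.4]
opening: 0.0001
```

```bash
python3 plan.py 0 -88 125
```

```text
t 3.5 tcp [0.5324 0.1391 0.1458] F [0.1 0.3 0.4] open 0.0001 dist mm [  29.  -175.2   -6.8] ang 0.2 q [ 0.12 -0.04  1.88  0.    1.31  0.47]
tip in unit mm [-87.2  66.8 131.8]
[0.0387, 0.0017, 0.0217] [0.0, 0.0, 0.0]
[0.0387, 0.0017, 0.0217] [0.0, 0.0, 0.0]
[0.0387, 0.0017, 0.0218] [0.0, 0.0, 0.0]
[0.0387, 0.0017, 0.0218] [0.0, 0.0, 0.0]
```

Emit:
servo_tool(
  delta_pos=[
    [0.0387,0.0,0.0218],
    [0.0387,0.0,0.0218],
    [0.0387,0.0,0.0218],
    [0.035,0.0,0.02],
    [0,0,0],
  ],
  dr=[
    [0,0,0],
    [0,0,0],
    [0,0,0],
    [0,0,0],
    [0,0,0],
  ],
  grip=[0,0,0,0,0],
)

```text
t: 4.12
tool_pos: [0.5597, -0.036, 0.1367]
tool_rot: [-1.032, 1.465, -1.455]
contact_force: [-1.2, -0.1, 0.6]
opening: -0.0002
```

```bash
python3 plan.py 0 -86 95
python3 - <<'E'
from h import *
for n in("side","wrist","top"):
    im=ctrl.get_image(n)[:,:,::-1]
    if n=="side": im=cv2.resize(im[180:360,170:370],None,fx=3.3,fy=3.3,interpolation=2)
    if n=="top": im=cv2.resize(im[150:290,155:325],None,fx=4,fy=4,interpolation=2)
    cv2.imwrite(f"pics/{n}2.png",im)
E
```

```text
t 4.12 tcp [ 0.5597 -0.036   0.1367] F [-1.2 -0.1  0.6] open -0.0002 dist mm [  2.5   1.8 -27.7] ang 0.5 q [-0.2  -0.    1.86 -0.    1.3   0.15]
tip in unit mm [ -1.7 -88.5 122.7]
[-0.0026, 0.0277, 0.0019] [0.5, 0.2, 0.1]
```

View pics/side2.png

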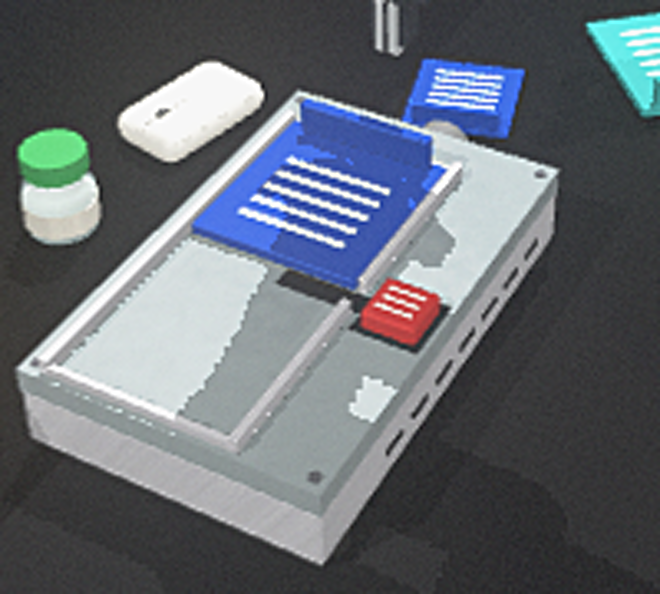

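View pics/wrist2.png

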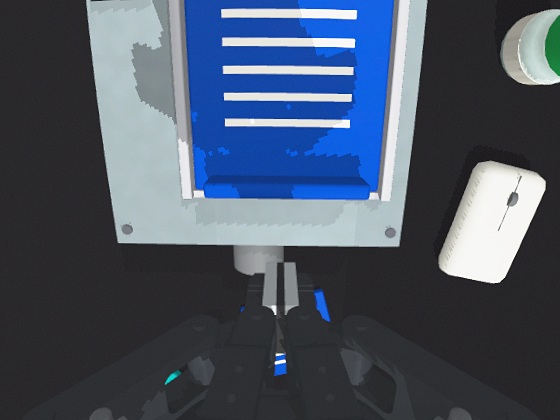

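The catch bar has sunk into its slot (side view about (310,285)), and the fingers stand centred behind the rib. Now I descend.

Emit:
servo_tool(
  delta_pos=[
    [-0.0026,0.025,0.0019],
    [0,0.018,0],
    [0,0,0],
  ],
  dr=[
    [0.5,0.2,0],
    [0,0,0],
    [0,0,0],
  ],
  grip=[0,0,0],
)

```text
t: 4.65
tool_pos: [0.5614, -0.0281, 0.0922]
tool_rot: [-1.029, 1.455, -1.455]
contact_force: [-0.5, 0.9, 0.6]
opening: 0.0002
```

```bash
python3 plan.py 0 -71 74
```

```text
t 4.65 tcp [ 0.5614 -0.0281  0.0922] F [-0.5  0.9  0.6] open 0.0002 dist mm [ 5.9  8.  -4.2] ang 0.5 q [-0.18  0.05  1.88 -0.    1.21  0.16]
tip in unit mm [ -2.8 -80.5  78.2]
[-0.0095, 0.0042, 0.0029] [0.0, 0.5, 0.0]
```

Emit:
servo_tool(
  delta_pos=[
    [-0.003,0.004,0.0029],
    [-0.004,0,0],
    [-0.005,0,0],
    [-0.005,0,0],
    [-0.005,0,0],
  ],
  dr=[
    [0,0.5,0],
    [0,0,0],
    [0,0,0],
    [0,0,0],
    [0,0,0],
  ],
  grip=[0,0,0,0,0],
)

```text
t: 5.28
tool_pos: [0.5734, -0.0074, 0.09]
tool_rot: [-1.023, 1.458, -1.464]
contact_force: [-0.1, -1.1, -1.3]
opening: 0.0001
```

```bash
python3 plan.py 0 46 74 5
python3 - <<'E'
from h import *
for n in("side",):
    im=ctrl.get_image(n)[:,:,::-1]
    if n=="side": im=cv2.resize(im[180:360,170:370],None,fx=3.3,fy=3.3,interpolation=2)
    cv2.imwrite(f"pics/{n}3.png",im)
E
```

```text
t 5.28 tcp [ 0.5734 -0.0074  0.09  ] F [-0.1 -1.1 -1.3] open 0.0001 dist mm [33.8 97.2 -2. ] ang 0.2 q [-0.14  0.08  1.86 -0.    1.2   0.21]
tip in unit mm [  1.4 -56.9  76. ]
[-0.0206, 0.0004, -0.0003] [-0.0, -0.0, 0.0]
[-0.0206, 0.0004, -0.0003] [-0.0, -0.0, 0.0]
[-0.0206, 0.0004, -0.0003] [-0.0, -0.0, 0.0]
[-0.0206, 0.0004, -0.0003] [-0.0, -0.0, 0.0]
[-0.0206, 0.0004, -0.0003] [-0.0, -0.0, 0.0]
```

View pics/side3.png

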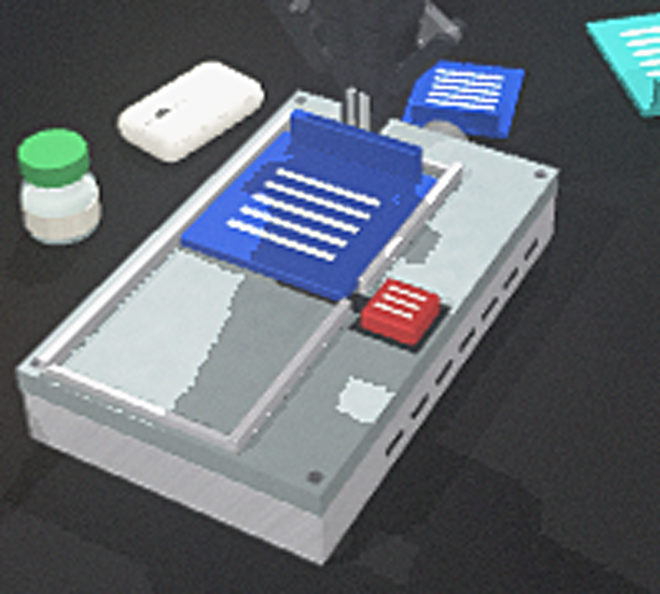

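The cover now slides over the sunk catch (leading edge near (340,298)). Carrying on.

Emit:
servo_tool(
  delta_pos=[
    [-0.01,0.001,-0.0005],
    [-0.01,0,0],
    [-0.01,0,0],
    [-0.01,0,0],
    [-0.01,0,0],
  ],
  dr=[
    [0,0,0],
    [0,0,0],
    [0,0,0],
    [0,0,0],
    [0,0,0],
  ],
  grip=[0,0,0,0,0],
)

```text
t: 5.95
tool_pos: [0.5918, 0.0427, 0.09]
tool_rot: [-1.022, 1.457, -1.465]
contact_force: [0.1, -2.4, 1.1]
opening: -0.0
```

```bash
python3 plan.py 0 46 74 5
```

```text
t 5.95 tcp [0.5918 0.0427 0.09  ] F [ 0.1 -2.4  1.1] open -0.0 dist mm [15.4 47.2 -2. ] ang 0.3 q [-0.05  0.12  1.81 -0.    1.2   0.3 ]
tip in unit mm [ 1.6 -3.6 76. ]
[-0.0099, 0.0004, -0.0003] [-0.1, -0.0, 0.0]
[-0.0099, 0.0004, -0.0003] [-0.1, -0.0, 0.0]
[-0.0099, 0.0004, -0.0003] [-0.1, -0.0, 0.0]
[-0.0099, 0.0004, -0.0003] [-0.1, -0.0, 0.0]
[-0.0099, 0.0004, -0.0003] [-0.1, -0.0, 0.0]
```

Emit:
servo_tool(
  delta_pos=[
    [-0.01,0.0004,-0.0003],
    [-0.01,0,-0.0003],
    [-0.01,0,0],
    [-0.008,0,0],
    [-0.004,0,0],
  ],
  dr=[
    [0,0,0],
    [0,0,0],
    [0,0,0],
    [0,0,0],
    [0,0,0],
  ],
  grip=[0,0,0,0,0],
)

```text
t: 6.58
tool_pos: [0.6069, 0.0853, 0.0899]
tool_rot: [-1.023, 1.456, -1.465]
contact_force: [-1.0, -3.7, 1.3]
opening: -0.0001
```

```bash
python3 plan.py 0 46 74 1;  python3 - <<'E'
from h import *
for n in("side","top"):
    im=ctrl.get_image(n)[:,:,::-1]
    if n=="side": im=cv2.resize(im[180:360,170:370],None,fx=3.3,fy=3.3,interpolation=2)
    if n=="top": im=cv2.resize(im[150:290,155:325],None,fx=4,fy=4,interpolation=2)
    cv2.imwrite(f"pics/{n}4.png",im)
E
```

```text
t 6.58 tcp [0.6069 0.0853 0.0899] F [-1.  -3.7  1.3] open -0.0001 dist mm [ 0.3  4.5 -1.9] ang 0.3 q [ 0.02  0.16  1.76 -0.    1.21  0.37]
tip in unit mm [ 1.2 41.6 75.9]
[-0.0044, 0.0019, -0.0012] [-0.3, 0.0, 0.1]
```

View pics/side4.png

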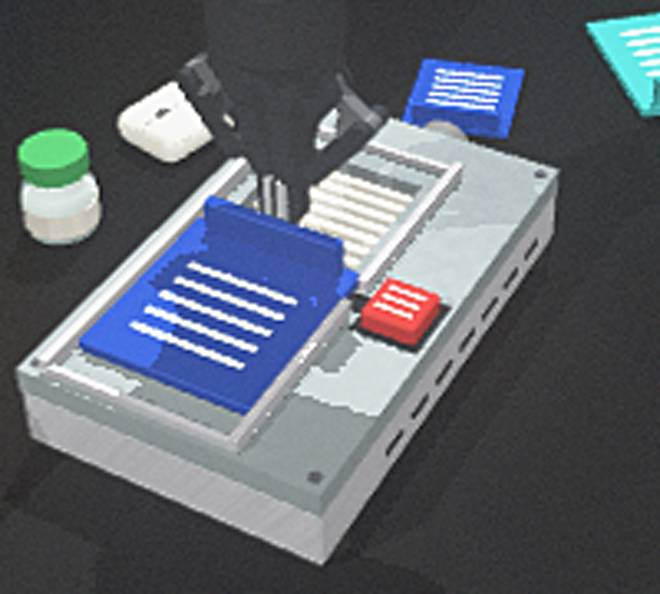

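View pics/top4.png

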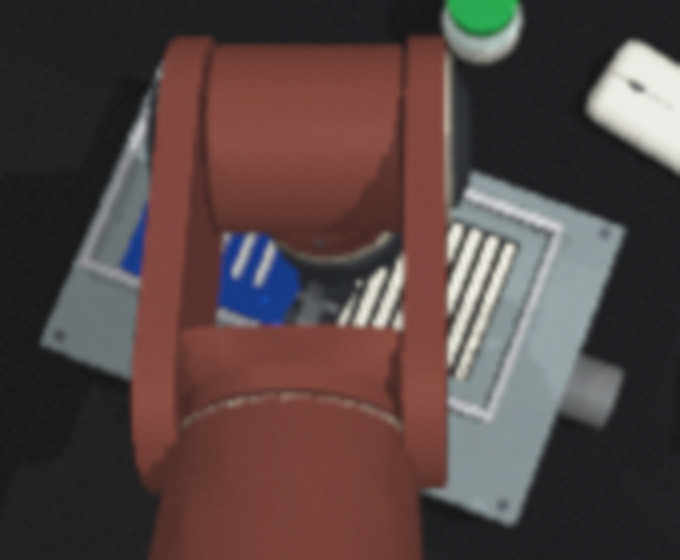

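Run:
```python
from plan import *
c=ctrl.camera_params("side")
for t in (90,95,100,105,110,115,120):
    P=[[-55,60+t,68],[55,60+t,68],[-45,-59+t,89],[45,-50+t,89]]
    print(t,((proj(unit(*U)(P),c)-[170,180])*3.3).round(0).tolist())
```

```text
90 [[273.0, 382.0], [100.0, 315.0], [364.0, 217.0], [221.0, 180.0]]
95 [[268.0, 388.0], [95.0, 320.0], [360.0, 221.0], [217.0, 185.0]]
100 [[263.0, 394.0], [89.0, 326.0], [356.0, 226.0], [212.0, 190.0]]
105 [[257.0, 400.0], [84.0, 332.0], [351.0, 232.0], [208.0, 194.0]]
110 [[252.0, 407.0], [78.0, 337.0], [347.0, 237.0], [203.0, 199.0]]
115 [[247.0, 413.0], [72.0, 343.0], [343.0, 242.0], [198.0, 204.0]]
120 [[242.0, 419.0], [67.0, 349.0], [338.0, 247.0], [193.0, 209.0]]
```

Cover travel reads about 111 mm. Pushing some 7 mm more for margin before the stop (129 mm).

Emit:
servo_tool(
  delta_pos=[
    [-0.004,0.0,0],
    [-0.004,0,0],
    [0,0,0],
  ],
  dr=[
    [0,0,0],
    [0,0,0],
    [0,0,0],
  ],
  grip=[0,0,0],
)

```text
t: 7.05
tool_pos: [0.6096, 0.0934, 0.0896]
tool_rot: [-1.021, 1.457, -1.465]
contact_force: [-0.5, -0.2, 1.1]
opening: 0.0001
```

```bash
python3 plan.py 0 30 74 1
```

```text
t 7.05 tcp [0.6096 0.0934 0.0896] F [-0.5 -0.2  1.1] open 0.0001 dist mm [ -7.8 -18.6  -1.6] ang 0.3 q [ 0.03  0.17  1.76 -0.    1.21  0.38]
tip in unit mm [ 1.  50.1 75.6]
[0.0201, 0.0016, -0.001] [-0.3, -0.0, 0.0]
```

Back off, rise, and retreat toward the start side to clear the view.

Emit:
servo_tool(
  delta_pos=[
    [0.02,0,0],
    [0.005,-0.03,0],
    [0,-0.055,0],
    [0,-0.055,0],
    [0.04,-0.03,-0.04],
  ],
  dr=[
    [0,0,0],
    [0,0,0],
    [0,0,0],
    [0,0,0],
    [0,0,0],
  ],
  grip=[0,0,0,0,0],
)

```text
t: 7.68
tool_pos: [0.5477, 0.0438, 0.2568]
tool_rot: [-1.029, 1.466, -1.459]
contact_force: [1.4, -1.2, 0.6]
opening: 0.0
```

Emit:
servo_tool(
  delta_pos=[
    [0.05,0,-0.03],
    [0.05,0,-0.03],
    [0.05,0,-0.03],
    [0.04,0,-0.02],
    [0,0,0],
  ],
  dr=[
    [0,0,0],
    [0,0,0],
    [0,0,0],
    [0,0,0],
    [0,0,0],
  ],
  grip=[0,0,0,0,0],
)

```text
t: 8.3
tool_pos: [0.3722, -0.1035, 0.2597]
tool_rot: [-1.019, 1.46, -1.466]
contact_force: [0.3, -0.2, 0.5]
opening: -0.0
```

```bash
python3 plan.py 0 30 74 1;  python3 - <<'E'
from h import *
for n in("side","top"):
    im=ctrl.get_image(n)[:,:,::-1]
    if n=="side": im=cv2.resize(im[180:360,170:370],None,fx=3.3,fy=3.3,interpolation=2)
    if n=="top": im=cv2.resize(im[120:290,155:355],None,fx=3.5,fy=3.5,interpolation=2)
    cv2.imwrite(f"pics/{n}5.png",im)
E
```

```text
t 8.3 tcp [ 0.3722 -0.1035  0.2597] F [ 0.3 -0.2  0.5] open -0.0 dist mm [ 229.5  178.3 -171.7] ang 0.3 q [-0.47 -0.59  2.11  0.    1.61 -0.11]
tip in unit mm [-154.8 -216.   245.7]
[-0.2464, 0.1725, 0.1533] [-0.3, -0.2, -0.0]
```

View pics/side5.png

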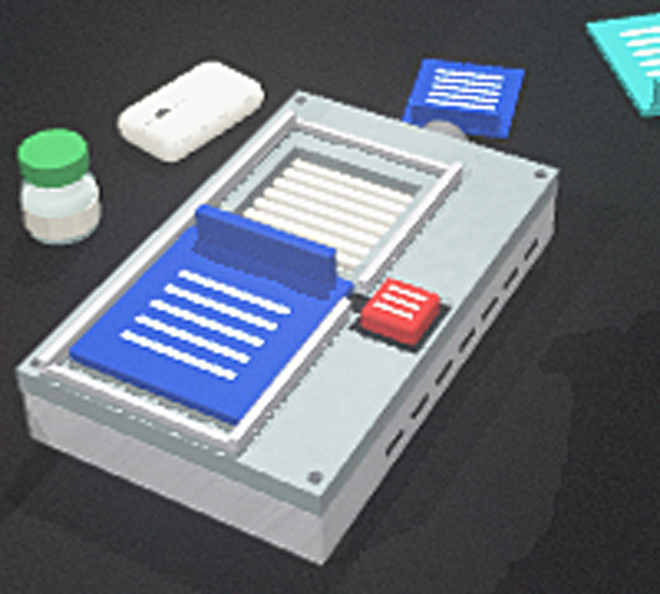

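View pics/top5.png

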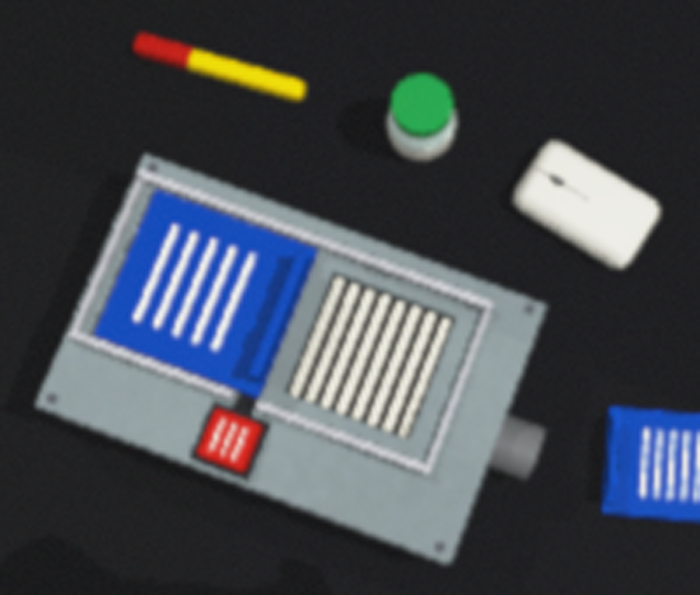

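The whole filter is visible (top view, about (290–450, 280–435)). The cover lies flat between the rails, the tab is down, and the jar, mouse and marker are where they were.

```bash
python3 -c "
from station import ctrl
print(ctrl.finish_job())"
```

```text
the job is handed in; nothing more can be done
None
```

The filter is uncovered and the job is handed in, at about 8.4 s of the 38 s allowed; no verdict was reported.

- **Tab:** I pressed the red snap tab with the closed fingertips until it hit the hard stop. The fingertips stopped at 72 mm above the bench, with about 17 N upward, and the picture showed the catch bar sunk in its slot.
- **Cover:** I pushed it by the rear face of its rib, without lifting it, for about 118 mm of travel. It needs 105 mm to clear the filter and meets the far stop at 129 mm.
- **Last pictures (top and side):** The whole filter shows and the cover lies flat between the rails on the empty end. The tab is still down, the arm is clear, and the jar, mouse and marker have not visibly moved.

No check failed. The two cameras' estimates of the unit's position differed by about 3 mm, so I used a joint fit. The 118 mm is worked out from the pictures and the finger position, not measured directly.

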